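# Nip up a bearing with the coarse and fine knobs of a bench press

## Task

A ball bearing sits on the seat of the small bench press. Turn the large lower knob clockwise to run the foot down only until you feel it come lightly to rest on the bearing (a push of no more than 12 newtons), without turning the small knob yet; then turn the small knob on top clockwise by about a quarter turn to nip the bearing up, and let go. Never press on the bearing hard (stay under 24 newtons), keep it on its seat and leave the loose parts around the press where they are.

Things in the scene. Friction and masses are not known exactly. Their poses are not given: they have to be found in the camera images.
- coarse_grip (a point): centre of the large lower knob: black knurled disc, 56 mm diameter, 22 mm high, vertical axis, above the head of a grey C-frame press fixed to the bench. Point on the axis half-way up the knob: top 11 mm higher, underside 11 mm lower, then 10 mm free down to a steel flange on the head. Grip it across its diameter from above, the small knob between the fingers. It does not move up or down
- fine_grip (a point): centre of the small upper knob: knurled aluminium cylinder, 24 mm diameter, 18 mm high, on the same axis, on a 14 mm stem. Point on the axis half-way up: top 9 mm higher, underside 9 mm lower. It rides on the quill: as the foot goes down, it sinks from 15 mm clear above the large knob to about 5 mm. A quarter turn clockwise adds roughly 8 N of push once the foot is on the bearing; it stays where it is left
- coarse_knob (a joint): angle of the large knob, rad, grows clockwise from above; clockwise lowers the foot. From the start 0.5 to 1.2 rad bring it to the bearing; then each 0.1 rad adds about 4 N. It stays where left: moment about 0.07 N m to turn it down while the foot is free, 0.22 up; each newton of foot on bearing shifts both by 0.008 N m (more down, less up), also in what you feel holding it still after a step
- fine_knob (a joint): angle of the small knob, rad, grows clockwise from above; stops at 0 and 3.4, starts between 0 and 0.3. A quarter turn is 1.57 rad. Friction about 0.03 N m
- press: the fixed press: grey base plate 150 x 100 x 16 mm, column at the back (its +x side), head at 85 to 115 mm height reaching forward over the seat, knobs above the head (highest point 184 mm), quill and foot below it. Origin on the bench top under the knob axis; z up
- foot: steel disc of 60 mm diameter with three small pads under it, on a stiff spring at the lower end of the quill; origin on its axis at its inner end, some way above the disc. It moves straight down along the knob axis
- seat: fixed round steel seat of 68 mm diameter in the base plate, below the foot; origin on its axis, 20 mm below the three small pads on which the bearing lies; a 27 mm wide, 7 mm high spigot (above the pads) stands in the bearing's bore. The seat's height in the base differs by some millimetres from start to start
- bearing: ball bearing of 62 mm outer diameter and 16 mm height lying flat on the seat; origin at the centre of its underside
- bolt: bystander: hex bolt 67 mm tall standing on its head on the bench; origin under its centre
- brass_fitting: bystander: brass pipe fitting 34 mm tall standing on the bench; origin under its centre
- carton: bystander: blue carton 71 x 112 x 40 mm lying on the bench; origin at the centre of its underside
Not all that is in view belongs to the job. What is shaped like the press but turquoise is not meant.

How it is judged:
By the outcome, as a careful person would: the job done as asked, in the order asked, and still so for the second after the job is handed in, with the robot touching nothing.
It also fails if it takes over 70 s, if anything falls off the work surface, if the arm or the gripper's body presses on something with over 40 N, if the wrist force passes 120 N, or if a joint passes its speed limit or range.

## Robot

A 6-joint arm with a two-finger parallel gripper is mounted at the origin on a cart in front of the work surface, level with it; the furniture and walls round the work are solid. World frame = base frame: x ahead of the robot, y to its left, z up, the work surface at z = 0. Lengths are in m, angles in rad, forces in N, time in s.
With the tool pointing down it reaches from about 0.425 to 0.95 m from the base axis. Payload 3.5 kg.
Tool frame: the origin (TCP) lies on the mounting face of the last link; the fingertips stand 173 mm ahead of it and the grasp point (between the pads) lies grip_point_offset ahead of it (grip_point_offset is the distance from the TCP to the grasp point, in m); z points along the fingers, y is the line along which they close (so a half turn about z gives the same grasp; the last joint's range is limited). The gripper opens to 85 mm and grips with 20 to 120 N. Pads are 22 mm wide; open, the fingers measure 114 mm over their backs; the gripper's body (76 mm by 85 mm) begins 54 mm behind the grasp point. The pads swing forward as they close: fully open they stand 13 mm farther back than shut.
Start: joints at [1.175, 0.286, 1.577, -0, 1.279, -0.15], TCP at [0.164, 0.655, 0.405] pointing down, gripper open.
Joint ranges: [-2.77, 2.77], [-0.9, 2.22], [0.21, 2.48], [-1.53, 4.67], [0.24, 2.81], [-2.84, 2.84]. Speed limits (rad/s): [2.79, 2.79, 3.14, 3.14, 3.14, 3.14].

## Interface

Orientations are given as [roll, pitch, yaw] about the fixed x, y, z axes, in that order (R = Rz(yaw) Ry(pitch) Rx(roll)).
In Python, from bench import observe, snapshot, finish_job, look_for, grip_point_offset gives the robot as it stands.
- The arm moves only by the tool drive_tool, never from a script. Its argument "motion" is a list of rows, each a list of 2 entries, a list of its own where there are three numbers: the shift along the tool's x, y, z in mm, then the turn about the tool's z in rad. A call has 1 to 5 rows; each row is the pose to reach, as a shift and turn from the pose commanded when the call began, along the tool's axes at that moment; what a row does not reach only later rows make up. A row lasts 1/12 s, in which the tool goes at most 41.7 mm and 7.16 degrees, less where a joint would pass 70% of its speed; a pose out of reach is approached as far as the arm can. A call with a gripper value outside its range is refused whole. "grip" is the opening, from 0 (shut) to 1 (fully open), set as the call begins (left out, the last holds). The fingers move at their own pace and stop on an object; the grip force is fixed at half the most. Time passes only in rows, so rows that repeat a pose let the fingers close. It gives the time, the measured TCP pose, the force, the opening and the grip force at its end, in the units of the state.
- observe(): the state, without advancing time (a new reading comes with each control period).
- snapshot(name): name is "side" or "top"; returns a dict with "pixels" (384x512x3 uint8, red, green, blue), "vfov" (degrees; the focal length in pixels is half the picture's height over the tangent of half this angle, whatever the lens; pixels are square), "cx", "cy" (the principal point, pixels), "eye" and "orientation" of the camera in the world. Camera axes: x right, y down, z forward; pixel columns grow to the right and rows downward; lengths in m; the calibration is good to about 2 mm. A picture is of the moment at which its call begins. There is no depth.
- finish_job(): hands the job in; it is judged then, once.
Trained networks look in a picture, given as the dict that the camera call returned (one of the last four; its "shot" number tells which), for a name from the list of things; names that differ only in an ending like _2 or _b are one class to them, and where a whole thing is asked for, a point or a joint stands for the part that bears it (a point fixed in the world has none). Each returns a list of dicts, best first, with "p" (0 to 1); they miss things now and then, are a little off and sometimes report something else, mostly with a low value. They report only what shows in the picture. A call takes as long as a camera call. They do not tell look-alikes from the thing itself.
- look_for(picture, name): "rect" ([left, top, width, height] as shares, 0 to 1, of the picture: columns of its width, rows of its height, round what is visible of it).
The state is a dict: "clock": time; "joint_positions": joint angles; "qvel": joint speeds; "joint_efforts": joint torques, N m; "position": TCP position; "orientation": TCP orientation; "ft_force": force on the tool from outside, world axes, zero at the start; "ft_torque": the same for the moment, N m; "opening": finger opening in m; "grasp_force": force on a finger pad.
Only numpy, scipy, OpenCV 4.12 (cv2) and the standard library are available. Lean on these libraries where they do the work, as an engineer would, in place of code of your own. Each camera call takes 0.05 s, during which the arm holds its last target. There are 200 camera calls.

## Working session

There is one attempt and no reset: what is moved stays moved. The work goes in short steps, Python scripts to look and compute and a tool call to move; the robot and the scene stay as the last step left them, time stands still between calls to the robot, and variables do not carry over. Pictures are saved under pics/ and viewed, at most 10 in all, crops included, and the job is handed in when it is done.

Besides the shell and the picture viewer there is one more tool, called after "Emit:" as a command line: name --argument value ..., lists and objects as JSON in quotes. drive_tool: Moves the arm, as the interface text tells. Its arguments: {"type":"object","properties":{"motion":{"type":"array"},"grip":{"type":"number"}},"required":["motion"]}

```bash
mkdir -p pics; ls; cat > h.py <<'E'
import numpy as np,cv2
from bench import observe,snapshot,finish_job,look_for,grip_point_offset
def cam(s):
    f=s["pixels"].shape[0]/2/np.tan(np.radians(s["vfov"])/2)
    return f
E
python3 - <<'E'
from h import *
print(grip_point_offset); o=observe(); print(o)
ims=[]
for n in("side","top"):
    s=snapshot(n); print({k:v for k,v in s.items() if k!="pixels"})
    im=s["pixels"][...,::-1].copy()
    for w in("coarse_grip","fine_grip","press","bearing"):
        for d in look_for(s,w)[:3]:
            r=np.array(d["rect"])*[512,384,512,384]; print(n,w,round(d["p"],2),r.round(1))
    ims.append(im)
cv2.imwrite("pics/a.png",cv2.resize(np.vstack(ims),None,fx=.78,fy=.78))
cv2.imwrite("pics/side.png",cv2.resize(ims[0],None,fx=1.5,fy=1.5));cv2.imwrite("pics/top.png",cv2.resize(ims[1],None,fx=1.5,fy=1.5))
E
```

```text
pics
0.1547
{'clock': 0.0, 'joint_positions': array([ 1.17496989e+00,  2.87195465e-01,  1.57820776e+00,  1.33625392e-05,
        1.27861337e+00, -1.50013082e-01]), 'qvel': array([ 0.00070146, -0.00071529, -0.00081029,  0.00051616,  0.00062136,
       -0.00060683]), 'joint_efforts': array([-1.04898711e-03, -4.05960596e+01, -2.92633581e+01, -2.22986646e-04,
        5.75869140e-03, -2.26211284e-06]), 'position': array([0.16413638, 0.65447383, 0.40331016]), 'orientation': array([-3.13919784e+00, -3.74904159e-04,  2.89577499e+00]), 'ft_force': array([ 0.21611431,  0.50147515, -0.27133607]), 'ft_torque': array([ 0.05222698,  0.02565747, -0.01460278]), 'grasp_force': 0.0, 'opening': 0.0854004660094805}
{'vfov': 45.046501913263704, 'cx': 251.2376040629286, 'cy': 187.86335672091565, 'eye': array([ 0.15478207, -0.59225833,  0.59034644]), 'orientation': array([-2.11045486,  0.00497106, -0.50643294]), 'shot': 1}
side coarse_grip 0.89 [172.8 171.2  30.5  20.6]
side coarse_grip 0.76 [284.4 197.7  35.6  26.8]
side coarse_grip 0.34 [280.7 256.5  33.1  19.7]
side fine_grip 0.73 [293.4 184.1  14.3  14.3]
side fine_grip 0.63 [179.9 158.2  12.8  12.5]
side press 0.77 [261.2 185.2  88.6 108.1]
side press 0.61 [154.8 158.3  81.3  98.7]
side press 0.34 [279.6 264.3  36.9  14.7]
side bearing 0.64 [279.7 247.4  34.9  21.9]
{'vfov': 44.22874881891862, 'cx': 255.4522523650892, 'cy': 192.7667188305772, 'eye': array([0.44345883, 0.07572484, 1.05777432]), 'orientation': array([-3.04160247, -0.00467941, -1.59264679]), 'shot': 2}
top coarse_grip 0.88 [295.1 167.2  29.4  29.3]
top coarse_grip 0.74 [204.6 240.5  20.7  29. ]
top fine_grip 0.69 [207.5 247.3  13.2  15.2]
top fine_grip 0.48 [308.8 172.6  12.3  14.7]
top press 0.77 [188.8 206.5  71.7  79.7]
top press 0.65 [273.4 139.7  64.   81.5]
```

View pics/side.png

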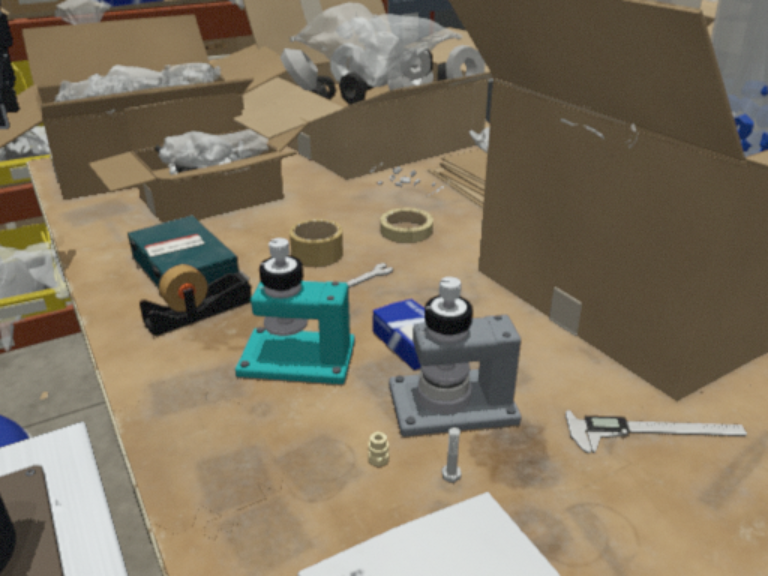

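View pics/top.png

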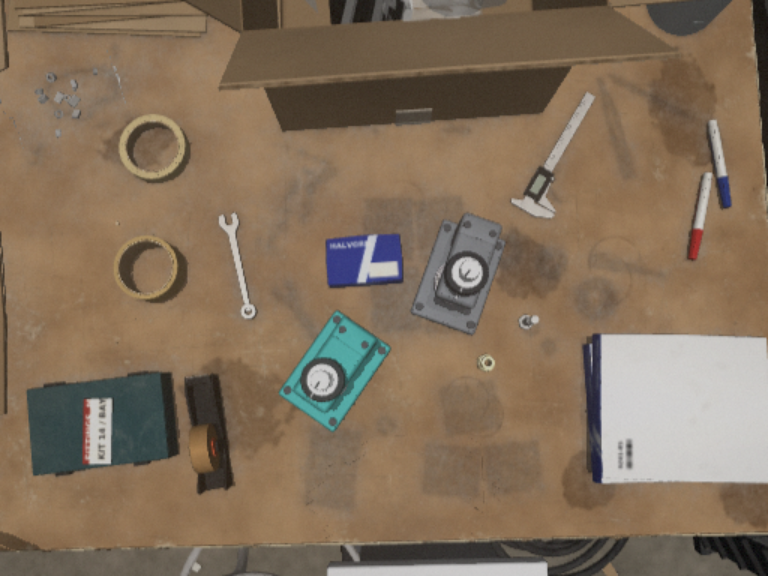

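Two candidates: the grey press (side (300,205), top (310,181)) and the turquoise one (side (187,180), top (215,254)). The grey one fits, since the turquoise look-alike is excluded. I'll locate it and confirm it in a crop.

```bash
cat >> h.py <<'E'
from scipy.spatial.transform import Rotation as Ro
def ray(s,u,v):
    f=cam(s); d=Ro.from_euler("xyz",s["orientation"]).as_matrix()@np.array([(u-s["cx"])/f,(v-s["cy"])/f,1.]); return s["eye"],d/np.linalg.norm(d)
def atz(s,u,v,z):
    e,d=ray(s,u,v); return e+d*(z-e[2])/d[2]
def tri(*r):
    A=sum(np.eye(3)-np.outer(d,d) for e,d in r); b=sum((np.eye(3)-np.outer(d,d))@e for e,d in r)
    return np.linalg.solve(A,b)
def proj(s,P):
    p=Ro.from_euler("xyz",s["orientation"]).as_matrix().T@(np.array(P)-s["eye"]); return np.array([s["cx"],s["cy"]])+cam(s)*p[:2]/p[2]
E
python3 - <<'E'
from h import *
S={n:snapshot(n) for n in("side","top")}
def c(n,w,near):
    l=[(np.array(d["rect"])*[512,384,512,384]) for d in look_for(S[n],w)]
    l=[r[:2]+r[2:]/2 for r in l]; return min(l,key=lambda q:np.hypot(*(q-near)))
for w,z in(("coarse_grip",.14),("fine_grip",.175)):
    a=c("side",w,(300,205 if w[0]=="c" else 191));b=c("top",w,(312,181))
    print(w,a,b,tri(ray(S["side"],*a),ray(S["top"],*b)).round(4),atz(S["side"],*a,z).round(4),atz(S["top"],*b,z).round(4))
t=cv2.resize(S["top"]["pixels"][130:240,255:395,::-1],None,fx=4,fy=4,interpolation=2)
d=cv2.resize(S["side"]["pixels"][175:300,250:360,::-1],(387,440),interpolation=2)
cv2.imwrite("pics/b.png",cv2.resize(np.hstack([t,d]),None,fx=.84,fy=.84))
# base plate corner bolts in top (px/1.5) for yaw
for u,v in((420,311),(470,325),(469,222),(499,234)): print(atz(S["top"],u/1.5,v/1.5,.016 if v>300 else .115).round(4))
for n in("bolt","brass_fitting","carton"):
    for d in look_for(S["top"],n)[:1]:
        r=np.array(d["rect"])*[512,384,512,384]; print(n,r.round(),atz(S["top"],*(r[:2]+r[2:]/2),.03).round(3))
E
```

```text
coarse_grip [299.4944 210.6048] [310.7584 181.2864] [ 0.5559 -0.0396  0.1373] [ 0.5534 -0.0428  0.14  ] [ 0.5557 -0.0393  0.14  ]
fine_grip [300.032  193.2288] [314.7776 179.7888] [ 0.5535 -0.0423  0.1754] [ 0.5533 -0.0416  0.175 ] [ 0.5541 -0.0426  0.175 ]
[0.5143 0.015  0.016 ]
[ 0.4921 -0.0579  0.016 ]
[ 0.6266 -0.0486  0.115 ]
[ 0.6093 -0.0885  0.115 ]
carton [219. 154.  51.  38.] [0.591 0.093 0.03 ]
```

View pics/b.png

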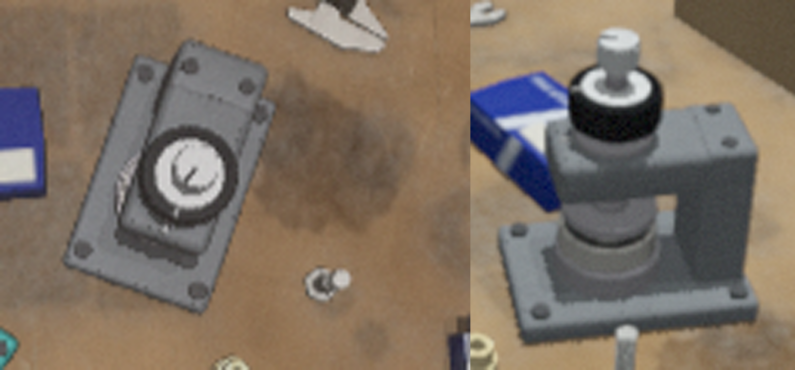

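The crop confirms the grey press, with its axis near (0.5545, -0.0415). Next I transit above it at the present height, where the path is clear. This ends with j6 near -1.4, leaving over 4 rad for clockwise turning.

Emit:
drive_tool --motion '[[[-27.4,-29,0],0],[[-54.8,-58,0],0],[[-82.2,-87,0],0],[[-109.6,-116,0],0],[[-137,-145,0],0]]' --grip 1

```text
clock: 1.37
position: [0.2622, 0.4791, 0.4048]
orientation: [3.141, 0.0, 2.897]
ft_force: [-0.3, -0.0, 0.8]
opening: 0.0853
grasp_force: 0.0
```

Emit:
drive_tool --motion '[[[-27.4,-29,0],0],[[-54.8,-58,0],0],[[-82.2,-87,0],0],[[-109.6,-116,0],0],[[-137,-145,0],0]]'

```text
clock: 1.78
position: [0.3598, 0.305, 0.4051]
orientation: [3.141, 0.001, 2.896]
ft_force: [1.0, -0.0, 0.2]
opening: 0.0853
grasp_force: 0.0
```

Emit:
drive_tool --motion '[[[-27.4,-29,0],0],[[-54.8,-58,0],0],[[-82.2,-87,0],0],[[-109.6,-116,0],0],[[-137,-145,0],0]]'

```text
clock: 2.2
position: [0.4574, 0.1309, 0.4052]
orientation: [3.141, 0.001, 2.896]
ft_force: [-0.7, 0.4, 0.0]
opening: 0.0854
grasp_force: 0.0
```

Emit:
drive_tool --motion '[[[-27.4,-29,0],0],[[-54.8,-58,0],0],[[-82.2,-87,0],0],[[-109.6,-116,0],0],[[-137,-145,0],0]]'

```text
clock: 2.62
position: [0.5552, -0.0432, 0.405]
orientation: [3.141, 0.001, 2.895]
ft_force: [1.2, 0.4, 0.4]
opening: 0.0855
grasp_force: 0.0
```

Emit:
drive_tool --motion '[[[0,1.5,15],0],[[0,1.5,28],0],[[0,1.5,28],0]]'

```text
clock: 2.87
position: [0.554, -0.0397, 0.3728]
orientation: [3.141, -0.007, 2.895]
ft_force: [-0.4, -0.1, -0.6]
opening: 0.0858
grasp_force: 0.0
```

```bash
python3 - <<'E'
from h import *
o=observe(); print(o["position"],o["ft_torque"],o["joint_positions"])
s=snapshot("side")
for w in("coarse_grip","fine_grip"):
    for d in look_for(s,w)[:2]:
        r=np.array(d["rect"])*[512,384,512,384]; c=r[:2]+r[2:]/2; print(w,d["p"],c.round(1),atz(s,*c,.14 if w[0]=="c" else .175).round(4))
im=s["pixels"][...,::-1].copy()
p=o["position"]
q=proj(s,[p[0],p[1],.14]);print(q,proj(s,[p[0],p[1],.184]))
cv2.imwrite("pics/c.png",cv2.resize(im[90:290,220:400],None,fx=3,fy=3,interpolation=2))
E
```

```text
[ 0.55396872 -0.03971961  0.37284566] [ 0.04169899  0.07718933 -0.02380566] [-2.54307006e-01  5.36311180e-02  1.90182031e+00  3.17552324e-04
  1.19324449e+00 -1.57873439e+00]
coarse_grip 0.84 [300.7 212. ] [ 0.5528 -0.0475  0.14  ]
coarse_grip 0.74 [189.6 181.2] [0.4257 0.1474 0.14  ]
fine_grip 0.78 [298.4 192.4] [ 0.5525 -0.0379  0.175 ]
fine_grip 0.45 [185.7 163.6] [0.424  0.1562 0.175 ]
[298.74699678 209.65991635] [299.97968946 188.14021214]
```

View pics/c.png

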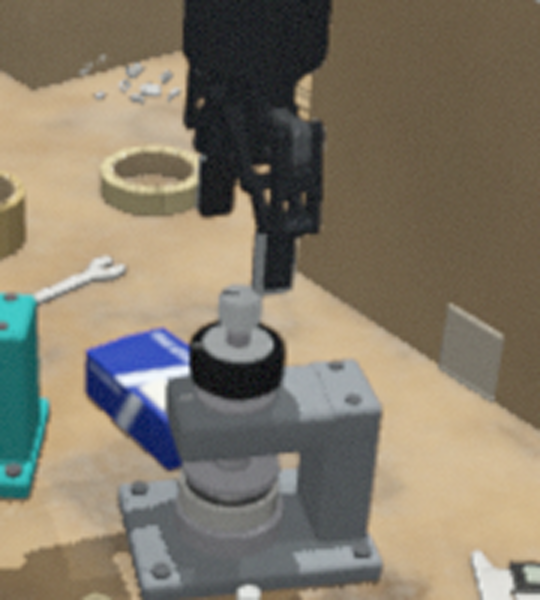

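The view shows the open fingers at crop (215,200) and (273,290), with their midpoint at about x 244 above the knobs at about x 239, so they straddle the axis. I'll descend beside the large knob.

Emit:
drive_tool --motion '[[[0,-1,20],0],[[0,-1,40],0],[[0,-1,60],0],[[0,-1,78],0],[[0,-1,78],0]]'

```text
clock: 3.43
position: [0.5532, -0.0393, 0.2956]
orientation: [3.142, -0.006, 2.898]
ft_force: [-0.3, 0.1, -0.7]
opening: 0.0853
grasp_force: 0.0
```

Emit:
drive_tool --motion '[[[0,0,0],0],[[0,0,0],0],[[0,0,0],0]]' --grip 0.76

```text
clock: 3.68
position: [0.5554, -0.0405, 0.301]
orientation: [-3.142, 0.004, 2.896]
ft_force: [0.5, 0.2, 0.7]
opening: 0.0647
grasp_force: 0.0
```

```bash
python3 - <<'E'
from h import *
o=observe(); print(o["clock"],o["position"],o["orientation"],o["ft_force"],o["ft_torque"],o["opening"],o["grasp_force"])
s=snapshot("side")
cv2.imwrite("pics/d.png",cv2.resize(s["pixels"][150:270,240:370,::-1],None,fx=4,fy=4,interpolation=2))
E
```

```text
3.6833 [ 0.55537345 -0.04050449  0.30099096] [-3.14153257  0.00386225  2.89645491] [0.45932748 0.20887636 0.69451635] [-0.03447087 -0.0124749   0.01930464] 0.06466077345145402 0.0
```

View pics/d.png

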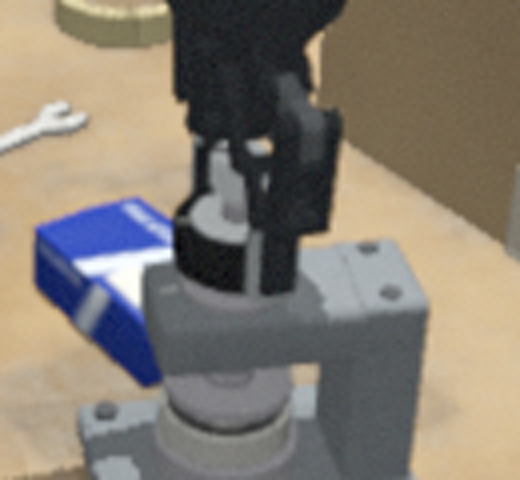

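The pads flank the large knob over its full height (crop (255,265)), and the small knob stands free between the fingers. I'll close.

Emit:
drive_tool --motion '[[[0,0,1],0],[[0,0,1],0],[[0,0,1],0],[[0,0,1],0],[[0,0,1],0]]' --grip 0.5

```text
clock: 4.15
position: [0.5557, -0.0395, 0.3009]
orientation: [3.136, 0.004, 2.894]
ft_force: [-2.5, 6.3, 7.4]
opening: 0.0544
grasp_force: 62.3
```

```bash
cat > o.py <<'E'
from h import *
o=observe(); print(o["clock"],o["position"].round(4),o["orientation"].round(3),"F",o["ft_force"].round(2),"T",o["ft_torque"].round(3),o["opening"].round(4),round(o["grasp_force"],1),"j6",o["joint_positions"][5].round(3))
E
python3 o.py
```

```text
Traceback (most recent call last):
  File "o.py", line 2, in <module>
    o=observe(); print(o["clock"],o["position"].round(4),o["orientation"].round(3),"F",o["ft_force"].round(2),"T",o["ft_torque"].round(3),o["opening"].round(4),round(o["grasp_force"],1),"j6",o["joint_positions"][5].round(3))
                                                                                                                                          ^^^^^^^^^^^^^^^^^^
AttributeError: 'float' object has no attribute 'round'
```

```bash
sed -i 's/o\["opening"\].round(4)/round(o["opening"],4)/' o.py; sed -i 's/o\["clock"\],/round(o["clock"],2),/' o.py; python3 o.py
```

```text
4.15 [ 0.5557 -0.0395  0.3009] [3.136 0.004 2.894] F [-2.5   6.31  7.45] T [ 1.365  0.058 -0.121] 0.0544 62.3 j6 -1.58
```

Emit:
drive_tool --motion '[[[0,0,0],0.1],[[0,0.5,0],0.2],[[0,0.5,0],0.3],[[0,0.5,0],0.3],[[0,0.5,0],0.3]]'

```text
clock: 4.57
position: [0.5557, -0.0396, 0.3009]
orientation: [3.137, 0.002, 2.594]
ft_force: [-2.5, 3.9, 7.5]
opening: 0.0544
grasp_force: 62.5
```

```bash
python3 o.py
```

```text
4.57 [ 0.5557 -0.0396  0.3009] [3.137e+00 2.000e-03 2.594e+00] F [-2.54  3.94  7.52] T [ 0.834  0.197 -0.21 ] 0.0544 62.5 j6 -1.279
```

Emit:
drive_tool --motion '[[[0,0,0],0.05],[[0,0,0],0.1],[[0,0,0],0.1],[[0,0,0],0.1]]'

```text
clock: 4.9
position: [0.5556, -0.0397, 0.3009]
orientation: [3.138, 0.002, 2.494]
ft_force: [-2.5, 3.5, 7.8]
opening: 0.0542
grasp_force: 62.5
```

```bash
python3 o.py
```

```text
4.9 [ 0.5556 -0.0397  0.3009] [3.138e+00 2.000e-03 2.494e+00] F [-2.51  3.51  7.78] T [ 0.734  0.251 -0.192] 0.0542 62.5 j6 -1.179
```

Emit:
drive_tool --motion '[[[0,0,0],0.02],[[0,0,0],0.04]]'

```text
clock: 5.07
position: [0.5556, -0.0397, 0.3009]
orientation: [3.138, 0.002, 2.454]
ft_force: [-3.3, 3.8, 7.6]
opening: 0.054
grasp_force: 62.5
```

```bash
python3 o.py
```

```text
5.07 [ 0.5556 -0.0397  0.3009] [3.138e+00 2.000e-03 2.454e+00] F [-3.3   3.85  7.61] T [0.828 0.258 0.04 ] 0.054 62.5 j6 -1.139
```

Emit:
drive_tool --motion '[[[0,0,0],0],[[0,0,0],0],[[0,0,0],0]]'

```text
clock: 5.32
position: [0.5556, -0.0398, 0.3009]
orientation: [3.138, 0.001, 2.454]
ft_force: [-2.3, 3.7, 8.7]
opening: 0.0545
grasp_force: 62.5
```

```bash
python3 o.py; python3 - <<'E'
from h import *
s=snapshot("side")
cv2.imwrite("pics/e.png",cv2.resize(s["pixels"][170:290,255:365,::-1],None,fx=5,fy=5,interpolation=2))
E
```

```text
5.32 [ 0.5556 -0.0398  0.3009] [3.138e+00 1.000e-03 2.454e+00] F [-2.26  3.66  8.74] T [ 0.682  0.283 -0.24 ] 0.0545 62.5 j6 -1.139
```

View pics/e.png

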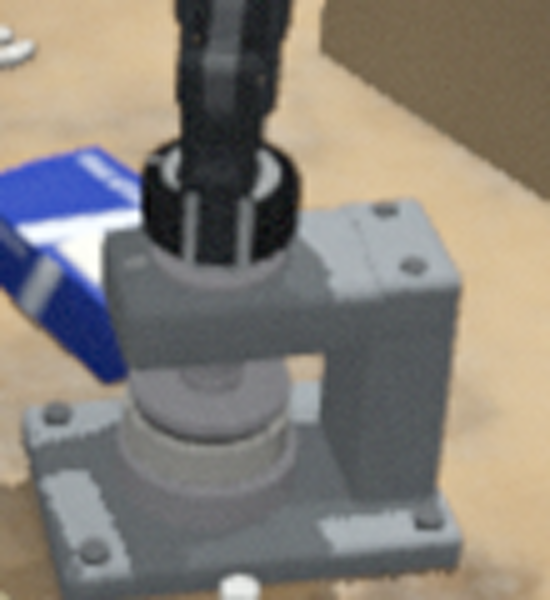

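The knob turns: about 0.04 N m while moving and about -0.2 holding, the foot still slightly above the bearing. I'll average hold readings over short camera pauses.

```bash
cat > a.py <<'E'
from h import *
T=[];n=8
for i in range(n):
    snapshot("side"); T.append(observe()["ft_torque"][2])
o=observe();print(round(o["clock"],2),"j6",o["joint_positions"][5].round(3),"yaw",o["orientation"][2].round(3),"Tz",np.mean(T).round(4),"+-",(np.std(T)/n**.5).round(4),"F",o["ft_force"].round(1))
E
python3 a.py
```

```text
5.77 j6 -1.139 yaw 2.454 Tz -0.2252 +- 0.0092 F [-4.   3.3  7.7]
```

Emit:
drive_tool --motion '[[[0,0,0],0.02],[[0,0,0],0.04],[[0,0,0],0.04],[[0,0,0],0.04]]'

```text
clock: 6.1
position: [0.5556, -0.0398, 0.3009]
orientation: [3.138, 0.001, 2.414]
ft_force: [-2.5, 2.7, 8.7]
opening: 0.0542
grasp_force: 62.5
```

```bash
python3 a.py
```

```text
6.5 j6 -1.099 yaw 2.414 Tz -0.2086 +- 0.0076 F [-3.2  3.4  9. ]
```

Emit:
drive_tool --motion '[[[0,0,0],0.02],[[0,0,0],0.04],[[0,0,0],0.04],[[0,0,0],0.04]]'

```text
clock: 6.83
position: [0.5556, -0.0398, 0.3009]
orientation: [3.138, 0.001, 2.374]
ft_force: [-3.1, 3.1, 8.2]
opening: 0.0542
grasp_force: 62.5
```

```bash
python3 a.py
```

```text
7.23 j6 -1.059 yaw 2.374 Tz -0.2115 +- 0.0145 F [-3.7  2.4  8.4]
```

Emit:
drive_tool --motion '[[[0,0,0],0.03],[[0,0,0],0.06],[[0,0,0],0.06],[[0,0,0],0.06]]'

```text
clock: 7.57
position: [0.5555, -0.0399, 0.3009]
orientation: [3.138, 0.001, 2.314]
ft_force: [-3.3, 3.5, 8.7]
opening: 0.0541
grasp_force: 62.6
```

```bash
sed -i 's/n=8/n=7/' a.py; python3 a.py
```

```text
7.92 j6 -0.999 yaw 2.314 Tz -0.2334 +- 0.0164 F [-4.1  3.6  8.2]
```

Emit:
drive_tool --motion '[[[0,0,0],0.03],[[0,0,0],0.06],[[0,0,0],0.06],[[0,0,0],0.06]]'

```text
clock: 8.25
position: [0.5555, -0.04, 0.3009]
orientation: [3.138, 0.001, 2.254]
ft_force: [-4.0, 2.3, 8.9]
opening: 0.0541
grasp_force: 62.6
```

```bash
python3 a.py
```

```text
8.6 j6 -0.939 yaw 2.254 Tz -0.2091 +- 0.0097 F [-3.2  2.9  8.3]
```

Emit:
drive_tool --motion '[[[0,0,0],0.03],[[0,0,0],0.06],[[0,0,0],0.06],[[0,0,0],0.06]]'

```text
clock: 8.93
position: [0.5555, -0.04, 0.3009]
orientation: [3.139, 0.0, 2.194]
ft_force: [-5.1, 2.5, 9.5]
opening: 0.0544
grasp_force: 62.6
```

```bash
python3 a.py
```

```text
9.28 j6 -0.879 yaw 2.194 Tz -0.2421 +- 0.0056 F [-4.3  2.2  9.5]
```

Emit:
drive_tool --motion '[[[0,0,0],0.03],[[0,0,0],0.06],[[0,0,0],0.06],[[0,0,0],0.06]]'

```text
clock: 9.62
position: [0.5554, -0.04, 0.3009]
orientation: [3.139, 0.0, 2.134]
ft_force: [-5.7, 2.5, 8.9]
opening: 0.0541
grasp_force: 62.6
```

```bash
python3 a.py
```

```text
9.97 j6 -0.819 yaw 2.134 Tz -0.2308 +- 0.0087 F [-4.7  2.8  8.6]
```

Emit:
drive_tool --motion '[[[0,0,0],0.03],[[0,0,0],0.06],[[0,0,0],0.06],[[0,0,0],0.06]]'

```text
clock: 10.3
position: [0.5553, -0.04, 0.3009]
orientation: [3.139, 0.0, 2.074]
ft_force: [-5.8, 1.4, 8.8]
opening: 0.0544
grasp_force: 62.6
```

```bash
python3 a.py
```

```text
10.65 j6 -0.759 yaw 2.074 Tz -0.2213 +- 0.0059 F [-5.6  1.   9.4]
```

Emit:
drive_tool --motion '[[[0,0,0],0.03],[[0,0,0],0.05],[[0,0,0],0.05],[[0,0,0],0.05]]'

```text
clock: 10.98
position: [0.5553, -0.0401, 0.3009]
orientation: [3.14, 0.0, 2.025]
ft_force: [-5.0, 1.8, 8.8]
opening: 0.0542
grasp_force: 62.7
```

```bash
python3 a.py; python3 - <<'E'
from h import *
s=snapshot("side")
cv2.imwrite("pics/f.png",cv2.resize(s["pixels"][210:290,255:365,::-1],None,fx=6,fy=6,interpolation=2))
E
```

```text
11.33 j6 -0.709 yaw 2.025 Tz -0.1999 +- 0.0147 F [-5.4  0.7  9.3]
```

View pics/f.png

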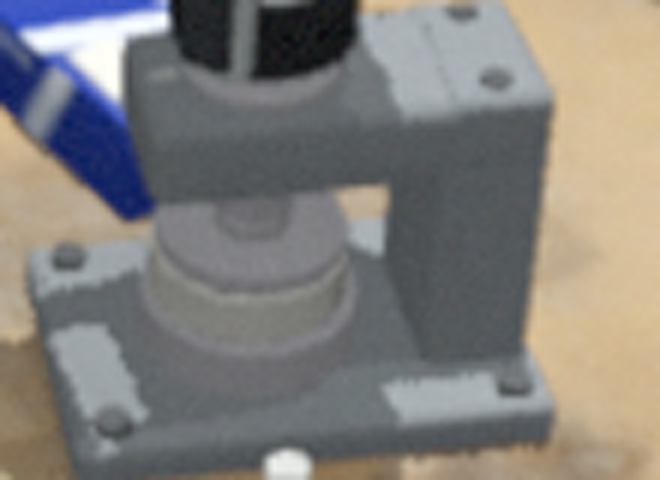

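The dark slit under the foot has closed (crop (250,292)), so it is at or near contact. I'll take smaller steps now.

Emit:
drive_tool --motion '[[[0,0,0],0.02],[[0,0,0],0.03],[[0,0,0],0.03],[[0,0,0],0.03]]'

```text
clock: 11.72
position: [0.5553, -0.0401, 0.3009]
orientation: [3.14, 0.0, 1.995]
ft_force: [-5.9, 2.8, 9.8]
opening: 0.0542
grasp_force: 62.7
```

```bash
sed -i 's/n=7/n=10/' a.py; python3 a.py
```

```text
12.22 j6 -0.679 yaw 1.995 Tz -0.1042 +- 0.0079 F [-5.9  2.3  9.6]
```

Emit:
drive_tool --motion '[[[0,0,0],0.02],[[0,0,0],0.04],[[0,0,0],0.04],[[0,0,0],0.04]]'

```text
clock: 12.55
position: [0.5553, -0.0401, 0.3009]
orientation: [3.14, -0.0, 1.955]
ft_force: [-5.2, 1.6, 10.2]
opening: 0.0543
grasp_force: 62.7
```

```bash
python3 a.py
```

```text
13.05 j6 -0.639 yaw 1.955 Tz -0.182 +- 0.0093 F [-6.5  2.5 10.2]
```

Emit:
drive_tool --motion '[[[0,0,0],0.02],[[0,0,0],0.04],[[0,0,0],0.04],[[0,0,0],0.04]]'

```text
clock: 13.38
position: [0.5552, -0.0401, 0.3009]
orientation: [3.14, -0.0, 1.915]
ft_force: [-5.9, 1.7, 10.4]
opening: 0.0544
grasp_force: 62.7
```

```bash
python3 a.py
```

```text
13.88 j6 -0.599 yaw 1.915 Tz -0.1624 +- 0.0095 F [-7.4  2.3  9.9]
```

The hold moment shifted by about 0.04 to 0.06 N m, which means the foot rests on the bearing with about 5 to 7 N. I'll release the large knob and rise to the small one.

Emit:
drive_tool --motion '[[[0,0,0],0],[[0,0,0],0],[[0,0,0],0],[[0,0,0],0],[[0,0,0],0]]' --grip 1

```text
clock: 14.3
position: [0.5549, -0.0403, 0.2976]
orientation: [-3.141, -0.0, 1.916]
ft_force: [0.1, -0.3, -0.2]
opening: 0.0853
grasp_force: 0.0
```

Emit:
drive_tool --motion '[[[0,0,-12],0],[[0,0,-24],0],[[0,0,-32],0],[[0,0,-32],0],[[0,0,-32],0]]'

```text
clock: 14.72
position: [0.5552, -0.0403, 0.3313]
orientation: [3.139, 0.002, 1.916]
ft_force: [0.4, 0.5, -0.6]
opening: 0.0854
grasp_force: 0.0
```

```bash
python3 - <<'E'
from h import *
P=[]
for n in range(4):
    s=snapshot("side"); o=observe(); P.append(o["position"])
print(np.mean(P,0),np.std(P,0),o["ft_torque"],o["orientation"])
for d in look_for(s,"fine_grip")[:2]:
    r=np.array(d["rect"])*[512,384,512,384]; c=r[:2]+r[2:]/2; print(d["p"],r.round(1),c)
print(proj(s,[.5545,-.0405,.165]),proj(s,[.5545,-.0405,.175]))
cv2.imwrite("pics/g.png",cv2.resize(s["pixels"][140:240,245:355,::-1],None,fx=6,fy=6,interpolation=2))
E
```

```text
[ 0.55470421 -0.04019772  0.32963071] [1.07744993e-04 2.21697857e-05 4.58529605e-04] [ 0.04081673 -0.02701884 -0.01873573] [-3.14064541e+00 -6.36676266e-04  1.91577077e+00]
0.71 [296.1 189.6   8.1  13.1] [300.1344 196.128 ]
0.66 [179.7 155.5  12.7  14.7] [186.0608 162.8352]
[299.94975243 197.71112123] [300.23619523 192.76914723]
```

View pics/g.png

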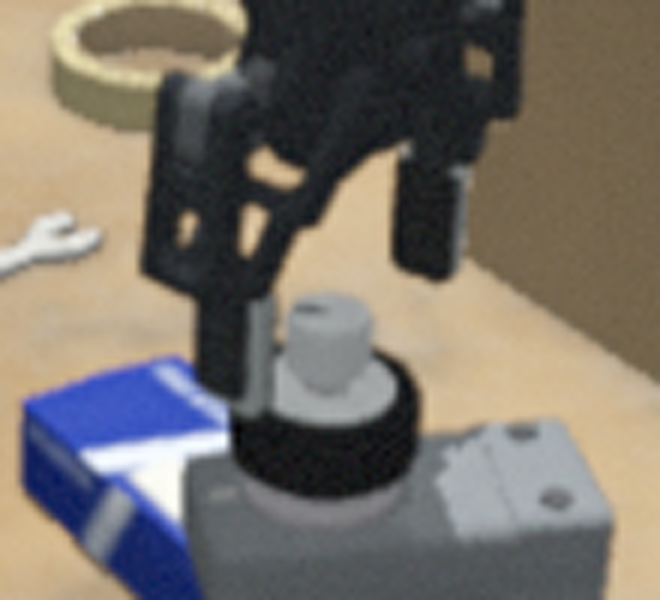

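The small knob (crop (330,345)) has sunk to about z 0.168 and stands centred between the open fingers. I'll half close, then grip.

Emit:
drive_tool --motion '[[[0,0,0],0],[[0,0,0],0],[[0,0,0],0],[[0,0,0],0],[[0,0,0],0]]' --grip 0.35

```text
clock: 15.38
position: [0.5548, -0.0402, 0.3296]
orientation: [-3.141, -0.0, 1.916]
ft_force: [-0.5, -0.4, 0.3]
opening: 0.0302
grasp_force: 0.0
```

Emit:
drive_tool --motion '[[[0,0,0],0],[[0,0,0],0],[[0,0,0],0]]'

```text
clock: 15.63
position: [0.5549, -0.0402, 0.3297]
orientation: [3.142, 0.0, 1.916]
ft_force: [0.5, 0.3, 0.3]
opening: 0.0296
grasp_force: 0.0
```

```bash
python3 - <<'E'
from h import *
s=snapshot("side"); o=observe(); print(o["position"],o["opening"],o["ft_force"],o["ft_torque"])
cv2.imwrite("pics/i.png",cv2.resize(s["pixels"][150:230,255:345,::-1],None,fx=6,fy=6,interpolation=2))
E
```

```text
[ 0.55486991 -0.04023288  0.32974395] 0.029906807888249 [0.5492019  0.57202959 0.68076798] [ 0.03689171  0.03220549 -0.01616204]
```

View pics/i.png

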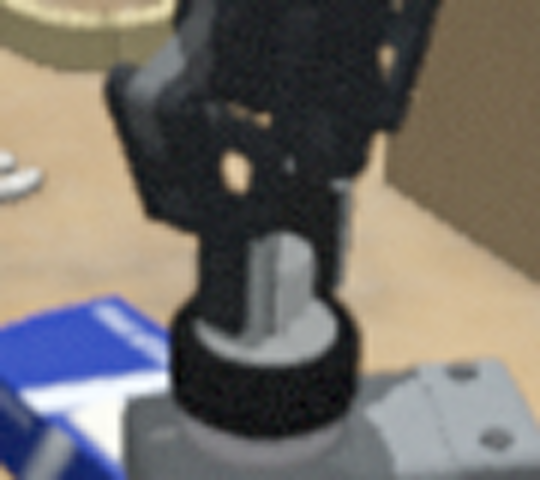

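The pads straddle the small knob but the tips (crop (260,335)) are close to the large knob's top, so I'll raise 3 mm before gripping.

Emit:
drive_tool --motion '[[[0,0,-3],0],[[0,0,-3],0],[[0,0,-3],0]]'

```text
clock: 15.93
position: [0.5549, -0.0403, 0.3331]
orientation: [3.141, 0.0, 1.916]
ft_force: [-0.7, -0.6, -0.0]
opening: 0.03
grasp_force: 0.0
```

Emit:
drive_tool --motion '[[[0,0,0],0],[[0,0,0],0],[[0,0,0],0]]' --grip 0.22

```text
clock: 16.18
position: [0.5551, -0.0402, 0.3333]
orientation: [3.14, 0.0, 1.916]
ft_force: [1.1, 0.9, 1.9]
opening: 0.0218
grasp_force: 58.7
```

```bash
python3 o.py
```

```text
16.18 [ 0.5551 -0.0402  0.3333] [3.14  0.    1.916] F [1.09 0.9  1.92] T [ 0.158 -0.129 -0.049] 0.0218 58.7 j6 -0.6
```

Emit:
drive_tool --motion '[[[0,0,0],0.08],[[0,0,0],0.16],[[0,0,0],0.24],[[0,0,0],0.32],[[0,0,0],0.4]]'

```text
clock: 16.6
position: [0.5547, -0.0402, 0.3333]
orientation: [-3.14, 0.0, 1.512]
ft_force: [-1.9, 0.5, 4.6]
opening: 0.0217
grasp_force: 59.2
```

```bash
python3 o.py
```

```text
16.6 [ 0.5547 -0.0402  0.3333] [-3.14   0.     1.512] F [-1.91  0.49  4.58] T [ 0.132  0.343 -0.021] 0.0217 59.2 j6 -0.196
```

Emit:
drive_tool --motion '[[[0,0,0],0.08],[[0,0,0],0.16],[[0,0,0],0.24],[[0,0,0],0.32],[[0,0,0],0.4]]'

```text
clock: 17.02
position: [0.5544, -0.0401, 0.3333]
orientation: [-3.138, 0.001, 1.113]
ft_force: [-4.8, 1.5, 6.6]
opening: 0.0218
grasp_force: 59.4
```

```bash
python3 o.py
```

```text
17.02 [ 0.5544 -0.0401  0.3333] [-3.138e+00  1.000e-03  1.113e+00] F [-4.77  1.5   6.61] T [0.211 0.667 0.065] 0.0218 59.4 j6 0.204
```

Emit:
drive_tool --motion '[[[0,-0.5,-0.5],0.08],[[0,-1,-1],0.16],[[0,-1,-1.5],0.24],[[0,-1,-1.5],0.32],[[0,-1,-1.5],0.4]]'

```text
clock: 17.43
position: [0.5535, -0.0397, 0.3333]
orientation: [-3.14, 0.002, 0.712]
ft_force: [-0.9, 1.2, -0.4]
opening: 0.022
grasp_force: 59.0
```

```bash
python3 o.py
```

```text
17.43 [ 0.5535 -0.0397  0.3333] [-3.14e+00  2.00e-03  7.12e-01] F [-0.91  1.17 -0.4 ] T [0.125 0.106 0.039] 0.022 59.0 j6 0.604
```

Emit:
drive_tool --motion '[[[0,0,0],0.08],[[0,0,0],0.16],[[0,0,0],0.24],[[0,0,0],0.32],[[0,0,0],0.38]]'

```text
clock: 17.85
position: [0.5533, -0.0393, 0.3333]
orientation: [-3.139, 0.003, 0.332]
ft_force: [-1.1, 3.6, 0.2]
opening: 0.0218
grasp_force: 59.1
```

```bash
python3 o.py
```

```text
17.85 [ 0.5533 -0.0393  0.3333] [-3.139e+00  3.000e-03  3.320e-01] F [-1.11  3.61  0.24] T [0.368 0.297 0.057] 0.0218 59.1 j6 0.984
```

A quarter turn is done. I'll let go, back off and check.

Emit:
drive_tool --motion '[[[0,0,0],0],[[0,0,0],0]]'

```text
clock: 18.02
position: [0.5533, -0.0393, 0.3333]
orientation: [-3.139, 0.003, 0.337]
ft_force: [-3.1, 3.4, 0.5]
opening: 0.0218
grasp_force: 59.1
```

Emit:
drive_tool --motion '[[[0,0,0],0],[[0,0,0],0],[[0,0,0],0],[[0,0,0],0],[[0,0,0],0]]' --grip 0.9

```text
clock: 18.43
position: [0.5542, -0.0401, 0.3346]
orientation: [3.141, -0.001, 0.336]
ft_force: [-0.4, 0.1, -0.5]
opening: 0.0769
grasp_force: 0.0
```

Emit:
drive_tool --motion '[[[0,0,-15],0],[[0,0,-40],0],[[0,0,-70],0],[[0,0,-90],0],[[0,0,-90],0]]'

```text
clock: 18.85
position: [0.555, -0.0401, 0.4306]
orientation: [3.135, -0.009, 0.336]
ft_force: [0.8, -0.4, 0.3]
opening: 0.0769
grasp_force: 0.0
```

```bash
python3 o.py; python3 - <<'E'
from h import *
s=snapshot("side")
cv2.imwrite("pics/j.png",cv2.resize(s["pixels"][170:330,220:370,::-1],None,fx=3.7,fy=3.7,interpolation=2))
E
```

```text
18.85 [ 0.555  -0.0401  0.4306] [ 3.135 -0.009  0.336] F [ 0.79 -0.42  0.32] T [-0.029  0.025 -0.002] 0.0769 0.0 j6 0.98
```

View pics/j.png

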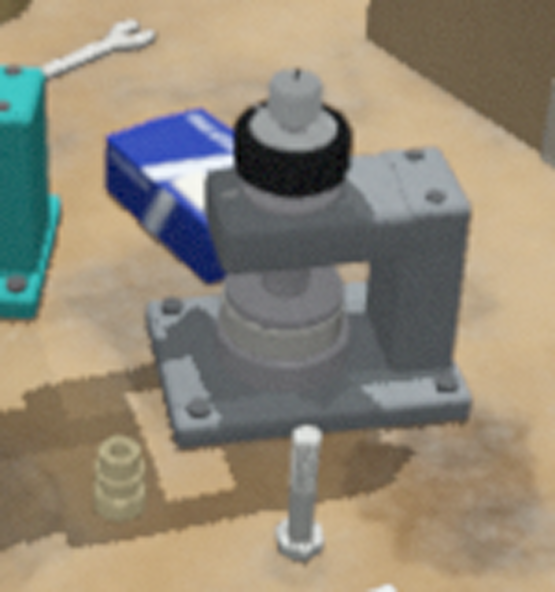

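The foot sits on the bearing (285,310). The small knob's mark moved from pointing left to pointing back (297,73), a clockwise quarter turn. The bolt, fitting and carton look unmoved.

```bash
python3 -c "
from h import *
print(finish_job())"
```

```text
the job is handed in; nothing more can be done
None
```

I ran the foot down onto the bearing with a light push of about 5–7 N (judged from the turning moment), turned the small knob about a quarter turn clockwise, let go and handed the job in at about 19 s; I was not told how it was judged.

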